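# Release the transport lock: pull the spring clip, press and turn the cap

### The job

The blue lock unit is still secured for transport. Pull the looped brass spring clip straight out of the drilled stem and lay it in the grey tray; then press the red cap down against its spring and turn it counter-clockwise (seen from above), easing off now and again to feel for the hidden release notch, until the cap springs up and stays up. Leave the other things on the bench alone.

Things in the scene. Friction and masses are not known exactly. Their poses are not given: they have to be found in the camera images.
- lock: Fixed blue base plate, 110x90x10 mm, with a round aluminium collar (64 mm diameter, 72 mm at its foot) whose flat top is 40 mm above the bench. Origin under the collar's centre at bench height, z up. A 16 mm steel stem with the red cap rises from the collar. The clip goes through the stem along the lock's x axis and is pulled out along the lock's -x, where its loop stands out.
- clip_loop (a point): Centre of the brass spring clip's closed oval loop of 5 mm wire, lying level, 42.5 mm above the bench at the start: 41 mm long (x), 30 mm wide outside (y), straight flanks 16 mm long to pinch from above. x points along the straight leg to the stem, 56 mm from here. A sprung wavy outer leg (up to 78 mm from here, 16 mm to -y) hugs the stem; it snaps over it with 5 to 15 N when pulled.
- clip_tip (a point): End of the clip's straight leg, 76 mm from the loop's centre along its x. The leg leaves the stem after 28 mm of pull, the whole clip is clear after about 40 mm.
- stem_hole (a point): Point on the lock's axis at the height of the cross hole through the stem, 42.5 mm above the bench; fixed to the lock. While the clip is in the hole the cap cannot be pressed down.
- cap_top (a point): Centre of the top face of the red ribbed cap, 46 mm diameter and 18 mm high, coaxial with the collar. At the start its top is 78 mm above the bench and 20 mm of stem shows between it and the collar. A white line on the top turns with it. Grip it from above across its diameter.
- plunger (a joint): Height of the cap above its locked position, m: 0 locked, -0.010 pressed onto its stop (spring about 5.5 N at 0, 8 N at the stop), about +0.010 sprung up (released). At 0 it sits in a pocket: press it more than 7 mm down before turning and keep it there while turning; between pocket and notch it can come up only to about -0.007.
- cap (a joint): Turn of the cap, rad, counter-clockwise from above: 0 locked, stop at 1.5. The centre of the hidden release notch lies anywhere from 0.8 to 1.15; within about 0.12 of it the eased cap comes up to +0.010, elsewhere it is caught 7 mm below the locked height (below 0.07 it falls back into the locked pocket). If turned past the notch, press and turn it back.
- tray: Fixed shallow grey tray, outside 160 mm along its x, 130 mm along its y, 18 mm high, walls 4 mm, floor 5 mm above the bench; origin under its centre.
- oil_dropper: Small brown dropper bottle, 33 mm diameter, 102 mm tall, stands loose on the bench (bystander); origin at its base.
- bushing: Brass-coloured flanged bushing, 29 mm diameter, 22 mm tall, loose (bystander); origin at its base.
- gear: Grey gear, 49 mm diameter, 19 mm tall, loose (bystander); origin at its base.
Not all that is in view belongs to the job. What is shaped like the lock but pink or turquoise is not meant.

How it is judged:
On the way, in this order (a step that is already met when the one before it is completed fails the run):
1. the clip is pulled clear of the stem (horizontal distance between clip_loop and stem_hole above 0.09 m and distance between clip_tip and stem_hole above 0.015 m), for 0.1 s.
2. the clip lies in the tray (x of clip_loop in the frame of tray between -0.078 and 0.078 m and y of clip_loop in the frame of tray between -0.063 and 0.063 m and x of clip_tip in the frame of tray between -0.085 and 0.085 m and y of clip_tip in the frame of tray between -0.07 and 0.07 m and height (world z) of each of clip_loop, clip_tip below 0.03 m), for 0.2 s.
3. the cap has been turned and has sprung up (value of joint plunger above 0.006 m and value of joint cap above 0.5 rad), for 0.2 s.
At the end, for the whole second after the job is handed in: The cap stands at least 6 mm above its locked height, turned more than 0.5 rad; the clip lies in the tray (loop centre and leg end both within the tray's outline and lower than 30 mm above the bench) (all of step 2 and all of step 3); the robot touches nothing.
It fails at once if a bystander (oil dropper, bushing or gear) is shifted by more than 30 mm (distance of any of oil_dropper, bushing, gear from where it was at the start of the episode above 0.03 m).
It also fails if it takes over 61 s, if anything falls off the work surface, if the arm or the gripper's body presses on something with over 40 N, if the wrist force passes 120 N, or if a joint passes its speed limit or range.

### The arm

A 7-joint arm with a two-finger parallel gripper is mounted at the origin on a cart in front of the work surface, level with it; the furniture and walls round the work are solid. World frame = base frame: x ahead of the robot, y to its left, z up, the work surface at z = 0. Lengths are in m, angles in rad, forces in N, time in s.
With the tool pointing down it reaches from about 0.4 to 0.85 m from the base axis. Payload 10.4 kg.
Tool frame: the origin (TCP) lies at the very end of the fingers, on their centre line; the grasp point (between the pads) lies 19 mm behind it (manip.grip_point_offset is the distance from the TCP to the grasp point, in m); z points along the fingers, y is the line along which they close (so a half turn about z gives the same grasp; the last joint's range is limited). The gripper opens to 85 mm and grips with 20 to 120 N. Pads are 22 mm wide; open, the fingers measure 114 mm over their backs; the gripper's body (76 mm by 85 mm) begins 54 mm behind the grasp point. The pads swing forward as they close: fully open they stand 13 mm farther back than shut.
Start: joints at [1.295, 0.332, -0.065, 1.46, 0.022, 1.35, -0.088], TCP at [0.156, -0.605, 0.231] pointing down, gripper open.
Joint ranges: [-2.6, 2.6], [-0.5, 2.12], [-1.47, 1.34], [0.16, 2.42], [-1.27, 4.41], [0.06, 2.06], [-2.6, 2.6]. Speed limits (rad/s): [2.22, 2.22, 2.79, 2.79, 3.14, 3.14, 3.14].

### API

Orientations are given as a unit quaternion [x, y, z, w].
In Python, from workcell import manip gives the robot as it stands. The module is installed in compiled form; this text tells all that it offers.
- The arm moves only by the shell command python3 -m inch 'ROWS' [OPENING] [FORCE]. ROWS is JSON, a list of rows, each a list of 2 entries, a list of its own where there are three numbers: the shift along the tool's x, y, z each as a share of 0.08 m, from -1 to 1, then the turn, a rotation vector about the tool's x, y, z each as a share of 45 degrees, from -1 to 1. A call has exactly 10 rows; each row is the pose to reach, as a shift and turn from the pose commanded when the call began, along the tool's axes at that moment; what a row does not reach only later rows make up. A row lasts 1/10 s, in which the tool goes at most 50 mm and 8.59 degrees, less where a joint would pass 70% of its speed; a pose out of reach is approached as far as the arm can. A call with a number of a shift or a turn outside -1 to 1 is refused whole. A call with a gripper value outside its range is refused whole. OPENING is the opening, from 0 (shut) to 1 (fully open), set as the call begins (- or left out, the last holds). The fingers move at their own pace and stop on an object; FORCE is the grip in N (left out, the last holds). Time passes only in rows, so rows that repeat a pose let the fingers close, or fill a call up. It gives the time, the measured TCP pose, the force, the opening and the grip force at its end, in the units of the state.
- manip.get_obs(): the state, without advancing time (a new reading comes with each control period).
- manip.camera(name): name is "scene" or "top" or "wrist"; returns the picture (420x560x3 uint8, red, green, blue); there is no depth.
- manip.camera_params(name): a dict with "fov_y" (degrees; the focal length in pixels is half the picture's height over the tangent of half this angle, whatever the lens; pixels are square), "cx", "cy" (the principal point, pixels), "camera_from_world" (4x4, takes a point from world to camera coordinates); the wrist camera has in their place "T_tool_cam" (4x4, takes a point from camera to tool coordinates, whose origin is the TCP and whose axes are the flange's). Camera axes: x right, y up, looking along -z (the intrinsics and any distortion apply to the point x, -y, -z); pixel columns grow to the right and rows downward; lengths in m; the calibration is good to about 2 mm. A picture is of the moment at which its call begins: read the wrist's pose just before it. camera_params takes no time and is no camera call.
- manip.hand_in(): hands the job in; it is judged then, once.
The state is a dict: "clock": time; "joint_pos": joint angles; "joint_velocities": joint speeds; "tau": joint torques, N m; "position": TCP position; "ee_rot": TCP orientation; "ft_force": force on the tool from outside, world axes, zero at the start; "torque": the same for the moment, N m; "grip_width": opening from 0.0 (shut) to 1.0 (fully open); "grasp_force": force on a finger pad.
Only numpy, scipy, OpenCV 4.12 (cv2) and the standard library are available. Lean on these libraries where they do the work, as an engineer would, in place of code of your own. Each camera call takes 0.05 s, during which the arm holds its last target. There are 200 camera calls.

## Working session

There is one attempt and no reset: what is moved stays moved. The work goes in short steps, Python scripts to look and compute and a shell command to move; the robot and the scene stay as the last step left them, time stands still between calls to the robot, and variables do not carry over. Pictures are saved under pics/ and viewed, at most 10 in all, crops included, and the job is handed in when it is done.

```bash
mkdir -p pics; python3 - <<'E'
from workcell import manip
import cv2,numpy as np
o=manip.get_obs();print(o['clock'],o['position'],o['ee_rot'],o['grip_width'],manip.grip_point_offset)
a=[]
for n in("scene","top"):
    im=manip.camera(n)[:,:,::-1];cv2.imwrite(f"pics/{n}0.png",im);p=manip.camera_params(n);print(n,p)
print(manip.camera_params("wrist"))
E
```

```text
0.0 [ 0.15621672 -0.60476819  0.23050241] [ 9.92018771e-01  1.26088156e-01 -1.42783211e-04 -7.17410834e-04] 1.0024008965271014 0.0187
scene {'fov_y': 51.215016253982455, 'cx': 276.0177412991653, 'cy': 205.27668679833351, 'camera_from_world': array([[-0.83450181, -0.55092814, -0.00921507,  0.37828259],
       [ 0.36425542, -0.56413904,  0.74098929, -0.27977072],
       [-0.41343044,  0.61500027,  0.67145361, -1.04004185],
       [ 0.        ,  0.        ,  0.        ,  1.        ]])}
top {'fov_y': 46.16899322944784, 'cx': 277.9656293648535, 'cy': 205.4221824134741, 'camera_from_world': array([[ 2.24761799e-03, -9.99846909e-01, -1.73524025e-02,
        -5.07939729e-02],
       [ 9.86543950e-01, -6.19753859e-04,  1.63495107e-01,
        -5.10980418e-01],
       [-1.63480831e-01, -1.74863823e-02,  9.86391527e-01,
        -1.14628632e+00],
       [ 0.00000000e+00,  0.00000000e+00,  0.00000000e+00,
         1.00000000e+00]])}
{'fov_y': 71.79092779306372, 'cx': 277.53222321337427, 'cy': 209.67016290824463, 'T_tool_cam': array([[-2.65846196e-04,  9.65065894e-01,  2.62007155e-01,
         6.66371845e-02],
       [ 9.99999908e-01,  3.44414815e-04, -2.53950392e-04,
        -1.49863226e-03],
       [-3.35318008e-04,  2.62007063e-01, -9.65065897e-01,
        -1.43116872e-01],
       [ 0.00000000e+00,  0.00000000e+00,  0.00000000e+00,
         1.00000000e+00]])}
```

View pics/scene0.png

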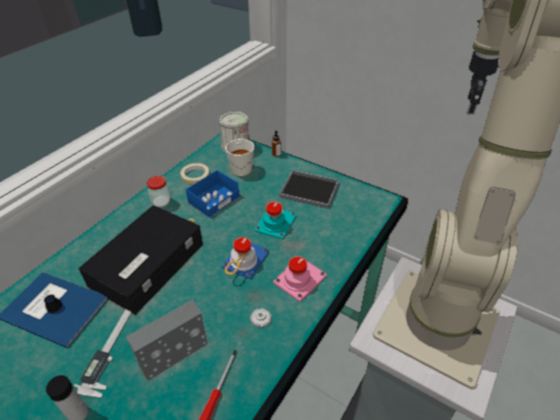

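View pics/top0.png

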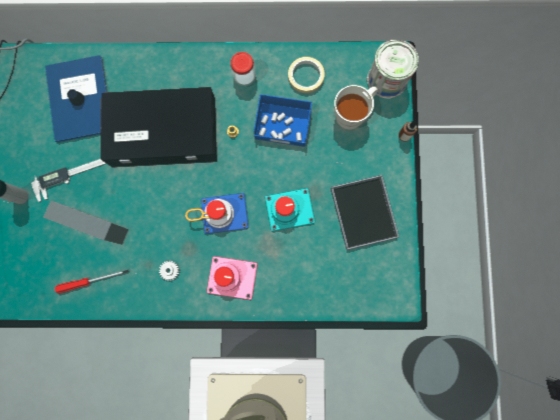

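The top image shows three lock-shaped units: blue at (224,212), turquoise at (290,210) and pink at (232,278). The blue one is meant: it has the blue plate and a brass loop at (196,214). The grey tray is at (365,212), the bushing at (232,131), the gear at (169,270) and the dropper at (407,131). I'll confirm the lock in a crop and measure.

```bash
cat > h.py <<'E'
import cv2,numpy as np
from workcell import manip
def ray(n,uv,obs=None):
    p=manip.camera_params(n);f=210/np.tan(np.radians(p['fov_y']/2))
    d=np.array([(uv[0]-p['cx'])/f,-(uv[1]-p['cy'])/f,-1.])
    if n=='wrist':
        from scipy.spatial.transform import Rotation as R
        T=np.eye(4);T[:3,:3]=R.from_quat(obs['ee_rot']).as_matrix();T[:3,3]=obs['position'];M=T@p['T_tool_cam']
    else: M=np.linalg.inv(p['camera_from_world'])
    return M[:3,3],M[:3,:3]@d
def hit(n,uv,z,obs=None):
    c,d=ray(n,uv,obs);return c+d*(z-c[2])/d[2]
def proj(n,P):
    p=manip.camera_params(n);f=210/np.tan(np.radians(p['fov_y']/2))
    q=p['camera_from_world'][:3,:3]@P+p['camera_from_world'][:3,3]
    return p['cx']+f*q[0]/-q[2],p['cy']-f*q[1]/-q[2]
E
python3 - <<'E'
from h import *
im=cv2.imread('pics/top0.png');hsv=cv2.cvtColor(im,cv2.COLOR_BGR2HSV)
def cc(mask,x0,x1,y0,y1,nm,z,blk=1):
    m=np.zeros_like(mask);m[y0:y1,x0:x1]=mask[y0:y1,x0:x1]
    c=max(cv2.findContours(m,0,2)[0],key=cv2.contourArea)
    r=cv2.minAreaRect(c);pts=[hit('top',p,z)[:2].round(4) for p in cv2.boxPoints(r)]
    print(nm,r,np.mean(pts,0),pts)
    return c
red=cv2.inRange(hsv,(0,150,90),(8,255,255))|cv2.inRange(hsv,(172,150,90),(180,255,255))
cc(red,195,245,190,235,'cap',.078)
br=cv2.inRange(hsv,(15,120,100),(32,255,255));cc(br,178,212,200,230,'clip',.0425)
blue=cv2.inRange(hsv,(108,120,50),(130,255,255));cc(blue,190,255,185,240,'plate',.01)
g=cv2.inRange(hsv,(0,0,0),(180,90,80));cc(g,325,405,170,255,'tray',.012)
cv2.imwrite('pics/c1.png',cv2.resize(im[175:305,150:410],None,fx=3,fy=3,interpolation=2))
E
```

```text
cap ((216.0, 209.5), (17.0, 18.0), 90.0) [0.4955   0.093875] [array([0.5156, 0.1155]), array([0.5156, 0.0732]), array([0.4754, 0.0724]), array([0.4754, 0.1144])]
clip ((197.0, 214.5), (11.0, 22.0), 90.0) [0.488875 0.144625] [array([0.5023, 0.1716]), array([0.5022, 0.1184]), array([0.4755, 0.1177]), array([0.4755, 0.1708])]
plate ((224.2154083251953, 213.2230987548828), (33.98551559448242, 41.79970169067383), 82.87498474121094) [0.497025 0.083175] [array([0.5327, 0.1408]), array([0.5457, 0.0377]), array([0.4613, 0.0261]), array([0.4484, 0.1281])]
tray ((364.45806884765625, 211.53643798828125), (61.075504302978516, 49.00445556640625), 75.61860656738281) [ 0.501325 -0.262525] [array([ 0.5596, -0.1867]), array([ 0.5903, -0.305 ]), array([ 0.4426, -0.3372]), array([ 0.4128, -0.2212])]
```

View pics/c1.png

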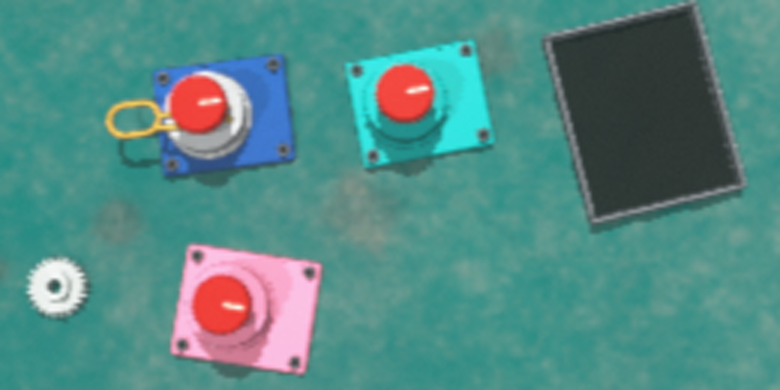

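The crop confirms it: the blue plate with an aluminium collar, red cap and brass loop sticking out left, loop near top-image pixel (196,214). The loop centre is about (0.489, 0.145) and the lock's x axis points at about -83° yaw. The tray is at about (0.501, -0.262). Moving now.

```bash
python3 -m inch '[[[0.1,-0.03,0],[0,0,-0.025]],[[0.2,-0.06,0],[0,0,-0.05]],[[0.3,-0.09,0],[0,0,-0.075]],[[0.4,-0.12,0],[0,0,-0.1]],[[0.5,-0.15,0],[0,0,-0.125]],[[0.6,-0.18,0],[0,0,-0.15]],[[0.7,-0.21,0],[0,0,-0.175]],[[0.8,-0.24,0],[0,0,-0.2]],[[0.9,-0.27,0],[0,0,-0.225]],[[1,-0.3,0],[0,0,-0.25]]]' 1 60
python3 -m inch '[[[0.1,-0.1,0],[0,0,0]],[[0.2,-0.2,0],[0,0,0]],[[0.3,-0.3,0],[0,0,0]],[[0.4,-0.4,0],[0,0,0]],[[0.5,-0.5,0],[0,0,0]],[[0.6,-0.6,0],[0,0,0]],[[0.7,-0.7,0],[0,0,0]],[[0.8,-0.8,0],[0,0,0]],[[0.9,-0.9,0],[0,0,0]],[[1,-1,0],[0,0,0]]]'
```

```text
clock: 1.1
position: [0.2284, -0.5615, 0.2313]
ee_rot: [0.975, 0.223, 0.0, 0.0]
ft_force: [0.3, -0.1, 0.0]
grip_width: 1.0
grasp_force: 0.0
clock: 2.1
position: [0.2654, -0.4542, 0.2313]
ee_rot: [0.975, 0.223, -0.0, 0.0]
ft_force: [0.4, 0.4, -1.1]
grip_width: 1.0
grasp_force: 0.0
```

```bash
for i in 1 2 3; do :; done
python3 -m inch '[[[0.1,-0.1,0],[0,0,0]],[[0.2,-0.2,0],[0,0,0]],[[0.3,-0.3,0],[0,0,0]],[[0.4,-0.4,0],[0,0,0]],[[0.5,-0.5,0],[0,0,0]],[[0.6,-0.6,0],[0,0,0]],[[0.7,-0.7,0],[0,0,0]],[[0.8,-0.8,0],[0,0,0]],[[0.9,-0.9,0],[0,0,0]],[[1,-1,0],[0,0,0]]]' | head -3
python3 -m inch '[[[0.1,-0.1,0],[0,0,0]],[[0.2,-0.2,0],[0,0,0]],[[0.3,-0.3,0],[0,0,0]],[[0.4,-0.4,0],[0,0,0]],[[0.5,-0.5,0],[0,0,0]],[[0.6,-0.6,0],[0,0,0]],[[0.7,-0.7,0],[0,0,0]],[[0.8,-0.8,0],[0,0,0]],[[0.9,-0.9,0],[0,0,0]],[[1,-1,0],[0,0,0]]]' | head -3
python3 -m inch '[[[0.1,-0.1,0],[0,0,0]],[[0.2,-0.2,0],[0,0,0]],[[0.3,-0.3,0],[0,0,0]],[[0.4,-0.4,0],[0,0,0]],[[0.5,-0.5,0],[0,0,0]],[[0.6,-0.6,0],[0,0,0]],[[0.7,-0.7,0],[0,0,0]],[[0.8,-0.8,0],[0,0,0]],[[0.9,-0.9,0],[0,0,0]],[[1,-1,0],[0,0,0]]]' | head -3
python3 -m inch '[[[0.1,-0.1,0.05],[0,0,-0.1]],[[0.2,-0.2,0.1],[0,0,-0.2]],[[0.3,-0.3,0.15],[0,0,-0.3]],[[0.4,-0.4,0.2],[0,0,-0.4]],[[0.5,-0.5,0.25],[0,0,-0.5]],[[0.6,-0.6,0.3],[0,0,-0.6]],[[0.7,-0.7,0.35],[0,0,-0.7]],[[0.8,-0.8,0.4],[0,0,-0.8]],[[0.9,-0.9,0.45],[0,0,-0.9]],[[1,-1,0.5],[0,0,-1]]]'
```

```text
clock: 3.1
position: [0.3028, -0.3474, 0.2313]
ee_rot: [0.975, 0.223, 0.0, 0.0]
clock: 4.1
position: [0.3401, -0.2406, 0.2313]
ee_rot: [0.975, 0.223, 0.0, 0.0]
clock: 5.1
position: [0.3774, -0.1338, 0.2313]
ee_rot: [0.975, 0.223, -0.0, 0.0]
clock: 6.1
position: [0.4146, -0.027, 0.1912]
ee_rot: [0.815, 0.58, 0.0, 0.0]
ft_force: [1.0, 0.1, 0.5]
grip_width: 1.001
grasp_force: 0.0
```

```bash
python3 -m inch '[[[0.1,0.01,0],[0,0,-0.06]],[[0.2,0.02,0],[0,0,-0.12]],[[0.3,0.03,0],[0,0,-0.18]],[[0.4,0.04,0],[0,0,-0.24]],[[0.5,0.05,0],[0,0,-0.3]],[[0.6,0.06,0],[0,0,-0.36]],[[0.7,0.07,0],[0,0,-0.42]],[[0.8,0.08,0],[0,0,-0.48]],[[0.9,0.09,0],[0,0,-0.54]],[[1,0.1,0],[0,0,-0.58]]]' | head -3
python3 -m inch '[[[0.12,0.08,0.03],[0,0,0]],[[0.25,0.16,0.06],[0,0,0]],[[0.37,0.24,0.1],[0,0,0]],[[0.5,0.32,0.15],[0,0,0]],[[0.62,0.4,0.2],[0,0,0]],[[0.75,0.48,0.25],[0,0,0]],[[0.87,0.56,0.3],[0,0,0]],[[1,0.65,0.35],[0,0,0]],[[1,0.65,0.4],[0,0,0]],[[1,0.65,0.4],[0,0,0]]]' 0.7 | head -3
python3 - <<'E'
from h import *
o=manip.get_obs();im=manip.camera('wrist')[:,:,::-1];cv2.imwrite('pics/w1.png',im)
np.savez('w1.npz',**{k:o[k] for k in('position','ee_rot')});print(o['clock'],o['position'],o['ee_rot'])
E
```

```text
clock: 7.1
position: [0.4487, 0.0456, 0.1913]
ee_rot: [0.662, 0.749, -0.0, 0.0]
clock: 8.1
position: [0.4901, 0.1306, 0.1586]
ee_rot: [0.663, 0.748, -0.0, -0.0]
8.1 [0.49005479 0.13057304 0.15860809] [ 6.63292436e-01  7.48360013e-01 -4.34070615e-04 -4.97059592e-04]
```

View pics/w1.png

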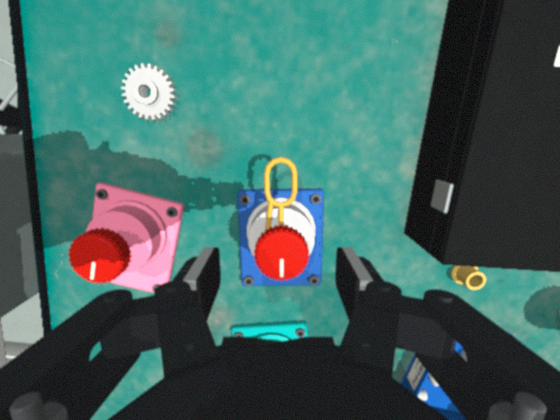

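The wrist view shows the loop centred near (281,182), leading down to the blue lock's red cap at (281,253). The plate is square to the image, and the fingers straddle the loop's line.

```bash
python3 - <<'E'
from h import *
o=np.load('w1.npz');im=cv2.imread('pics/w1.png');hsv=cv2.cvtColor(im,cv2.COLOR_BGR2HSV)
def C(lo,hi,x0,x1,y0,y1):
    m=np.zeros(im.shape[:2],np.uint8);m[y0:y1,x0:x1]=cv2.inRange(hsv,lo,hi)[y0:y1,x0:x1]
    return max(cv2.findContours(m,0,2)[0],key=cv2.contourArea)
P=lambda uv,z:hit('wrist',uv,z,o)[:2]
c=C((15,110,100),(32,255,255),255,310,145,209);x,y,w,h=cv2.boundingRect(c);print('loop bb',x,y,w,h)
l,r=P((x,y+17),.0425),P((x+w,y+17),.0425);t=P((x+w/2,y),.0425)
ax=np.array([.125,-.992])
print('flanks',l,r,np.linalg.norm(l-r),'tip',t)
c=C((0,150,90),(8,255,255),240,325,210,290);(u,v),rad=cv2.minEnclosingCircle(c);print('cap',u,v,rad,P((u,v),.078))
pl=C((105,120,50),(130,255,255),230,335,180,295);R=cv2.minAreaRect(pl);B=np.array([P(p,.01) for p in cv2.boxPoints(R)]);print('plate',R,B.mean(0),B)
E
```

```text
loop bb 264 157 33 52
flanks [0.47443312 0.15933007] [0.50378174 0.1628797 ] 0.0295624983333186 tip [0.4872669  0.17603106]
cap 281.0 252.0 26.627153396606445 [0.49658033 0.10160577]
plate ((280.0, 236.5), (95.0, 84.0), 90.0) [0.49790188 0.0875379 ] [[0.44869286 0.13603176]
 [0.53392001 0.14634773]
 [0.55117363 0.03956656]
 [0.45782101 0.02820554]]
```

```bash
python3 -m inch '[[[0.05,0,0.1],[0,0,0]],[[0.1,0.01,0.2],[0,0,0]],[[0.15,0.02,0.3],[0,0,0]],[[0.2,0.02,0.4],[0,0,0]],[[0.25,0.02,0.5],[0,0,0]],[[0.27,0.02,0.6],[0,0,0]],[[0.27,0.02,0.7],[0,0,0]],[[0.27,0.02,0.8],[0,0,0]],[[0.27,0.02,0.9],[0,0,0]],[[0.27,0.02,1],[0,0,0]]]' 0.7 60
python3 -m inch '[[[0,0,0.1],[0,0,0]],[[0,0,0.2],[0,0,0]],[[0,0,0.3],[0,0,0]],[[0,0,0.4],[0,0,0]],[[0,0,0.5],[0,0,0]],[[0,0,0.6],[0,0,0]],[[0,0,0.65],[0,0,0]],[[0,0,0.7],[0,0,0]],[[0,0,0.7],[0,0,0]],[[0,0,0.7],[0,0,0]]]'
python3 -m inch '[[[0,0,0],[0,0,0]],[[0,0,0],[0,0,0]],[[0,0,0],[0,0,0]],[[0,0,0],[0,0,0]],[[0,0,0],[0,0,0]],[[0,0,0],[0,0,0]],[[0,0,0],[0,0,0]],[[0,0,0],[0,0,0]],[[0,0,0],[0,0,0]],[[0,0,0],[0,0,0]]]' 0.2 60
```

```text
clock: 9.15
position: [0.4896, 0.1521, 0.0786]
ee_rot: [0.664, 0.748, -0.0, 0.0]
ft_force: [-0.3, 0.0, 0.9]
grip_width: 0.701
grasp_force: 0.0
clock: 10.15
position: [0.4896, 0.1523, 0.0234]
ee_rot: [0.664, 0.748, 0.0, 0.0]
ft_force: [0.5, -0.5, -0.6]
grip_width: 0.702
grasp_force: 0.0
clock: 11.15
position: [0.4897, 0.1522, 0.0234]
ee_rot: [0.664, 0.748, 0.0, 0.0]
ft_force: [-1.1, -0.1, 3.2]
grip_width: 0.323
grasp_force: 58.9
```

```bash
python3 -m inch '[[[0.08,0,0],[0,0,0]],[[0.16,0,0],[0,0,0]],[[0.24,0,0],[0,0,0]],[[0.32,0,0],[0,0,0]],[[0.4,0,0],[0,0,0]],[[0.5,0,0],[0,0,0]],[[0.6,0,0],[0,0,0]],[[0.7,0,0],[0,0,0]],[[0.8,0,0],[0,0,0]],[[0.8,0,0],[0,0,0]]]'
python3 - <<'E'
from h import *
a=manip.camera('wrist')[:,:,::-1]
cv2.imwrite('pics/w2.png',a)
E
```

```text
clock: 12.15
position: [0.4815, 0.2175, 0.0234]
ee_rot: [0.663, 0.749, 0.0, -0.0]
ft_force: [0.3, 0.5, 0.2]
grip_width: 0.327
grasp_force: 59.0
```

View pics/w2.png

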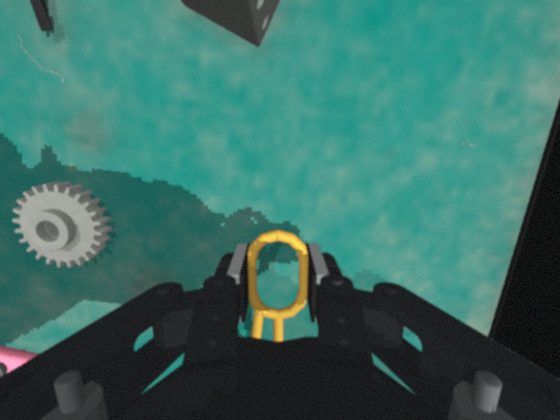

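The clip is out and held at (278,272), with both legs free. The gear sits clear on the left. I'll lift, turn and carry it to the tray.

```bash
python3 -m inch '[[[0,0,-0.15],[0,0,0]],[[0,0,-0.3],[0,0,0]],[[0,0,-0.45],[0,0,0.1]],[[0,0,-0.6],[0,0,0.23]],[[0,0,-0.75],[0,0,0.36]],[[0,0,-0.9],[0,0,0.49]],[[0,0,-1],[0,0,0.62]],[[0,0,-1],[0,0,0.75]],[[0,0,-1],[0,0,0.88]],[[0,0,-1],[0,0,1]]]'
python3 -m inch '[[[-0.1,0.1,-0.1],[0,0,0]],[[-0.2,0.2,-0.2],[0,0,0]],[[-0.3,0.3,-0.2],[0,0,0]],[[-0.4,0.4,-0.2],[0,0,0]],[[-0.5,0.5,-0.2],[0,0,0]],[[-0.6,0.6,-0.2],[0,0,0]],[[-0.7,0.7,-0.2],[0,0,0]],[[-0.8,0.8,-0.2],[0,0,0]],[[-0.9,0.9,-0.2],[0,0,0]],[[-1,1,-0.2],[0,0,0]]]'
python3 -m inch '[[[-0.1,0.1,0],[0,0,0]],[[-0.2,0.2,0],[0,0,0]],[[-0.3,0.3,0],[0,0,0]],[[-0.4,0.4,0],[0,0,0]],[[-0.5,0.5,0],[0,0,0]],[[-0.6,0.6,0],[0,0,0]],[[-0.7,0.7,0],[0,0,0]],[[-0.8,0.8,0],[0,0,0]],[[-0.9,0.9,0],[0,0,0]],[[-1,1,0],[0,0,0]]]' | head -3
python3 -m inch '[[[-0.1,0.1,0],[0,0,0]],[[-0.2,0.2,0],[0,0,0]],[[-0.3,0.3,0],[0,0,0]],[[-0.4,0.4,0],[0,0,0]],[[-0.5,0.5,0],[0,0,0]],[[-0.6,0.6,0],[0,0,0]],[[-0.7,0.7,0],[0,0,0]],[[-0.8,0.8,0],[0,0,0]],[[-0.9,0.9,0],[0,0,0]],[[-1,1,0],[0,0,0]]]' | head -3
python3 -m inch '[[[-0.1,0.1,0],[0,0,0.08]],[[-0.2,0.2,0],[0,0,0.16]],[[-0.3,0.3,0],[0,0,0.24]],[[-0.4,0.4,0],[0,0,0.32]],[[-0.5,0.5,0],[0,0,0.4]],[[-0.6,0.6,0],[0,0,0.48]],[[-0.7,0.7,0],[0,0,0.56]],[[-0.8,0.8,0],[0,0,0.64]],[[-0.9,0.9,0],[0,0,0.75]],[[-1,1,0],[0,0,0.87]]]'
```

```text
clock: 13.2
position: [0.4823, 0.2156, 0.1047]
ee_rot: [0.9, 0.435, 0.001, 0.0]
ft_force: [0.0, 0.0, -0.8]
grip_width: 0.325
grasp_force: 59.0
clock: 14.2
position: [0.4954, 0.1025, 0.1192]
ee_rot: [0.899, 0.437, -0.0, 0.0]
ft_force: [-0.8, 0.1, -0.4]
grip_width: 0.324
grasp_force: 59.1
clock: 15.2
position: [0.509, -0.0098, 0.1193]
ee_rot: [0.899, 0.437, 0.0, 0.0]
clock: 16.2
position: [0.5224, -0.1222, 0.1193]
ee_rot: [0.899, 0.437, -0.0, 0.0]
clock: 17.2
position: [0.5357, -0.2345, 0.1192]
ee_rot: [0.994, 0.109, -0.0, 0.0]
ft_force: [0.1, -0.4, 0.6]
grip_width: 0.324
grasp_force: 59.1
```

```bash
python3 -m inch '[[[-0.03,0.06,0.1],[0,0,0]],[[-0.06,0.12,0.2],[0,0,0]],[[-0.09,0.18,0.3],[0,0,0]],[[-0.12,0.24,0.4],[0,0,0]],[[-0.15,0.3,0.5],[0,0,0]],[[-0.15,0.32,0.6],[0,0,0]],[[-0.15,0.32,0.7],[0,0,0]],[[-0.15,0.32,0.8],[0,0,0]],[[-0.15,0.32,0.9],[0,0,0]],[[-0.15,0.32,1],[0,0,0]]]'
python3 -m inch '[[[0,0,0.1],[0,0,0]],[[0,0,0.2],[0,0,0]],[[0,0,0.28],[0,0,0]],[[0,0,0.33],[0,0,0]],[[0,0,0.33],[0,0,0]],[[0,0,0.33],[0,0,0]],[[0,0,0.33],[0,0,0]],[[0,0,0.33],[0,0,0]],[[0,0,0.33],[0,0,0]],[[0,0,0.33],[0,0,0]]]'
python3 -m inch '[[[0,0,0],[0,0,0]],[[0,0,0],[0,0,0]],[[0,0,0],[0,0,0]],[[0,0,0],[0,0,0]],[[0,0,0],[0,0,0]],[[0,0,-0.1],[0,0,0]],[[0,0,-0.3],[0,0,0]],[[0,0,-0.5],[0,0,0]],[[0,0,-0.75],[0,0,0]],[[0,0,-1],[0,0,0]]]' 0.6
python3 - <<'E'
from h import *
a=manip.camera('wrist')[:,:,::-1]
cv2.imwrite('pics/w3.png',a)
E
```

```text
clock: 18.2
position: [0.5298, -0.2609, 0.0387]
ee_rot: [0.994, 0.111, 0.0, 0.0]
ft_force: [0.3, -0.9, -0.3]
grip_width: 0.324
grasp_force: 59.1
clock: 19.2
position: [0.5297, -0.2612, 0.013]
ee_rot: [0.994, 0.11, 0.0, 0.0]
ft_force: [-0.3, 0.8, -0.1]
grip_width: 0.326
grasp_force: 59.1
clock: 20.2
position: [0.5301, -0.2612, 0.0954]
ee_rot: [0.994, 0.111, 0.001, 0.0]
ft_force: [0.4, -0.8, 0.5]
grip_width: 0.598
grasp_force: 0.0
```

View pics/w3.png

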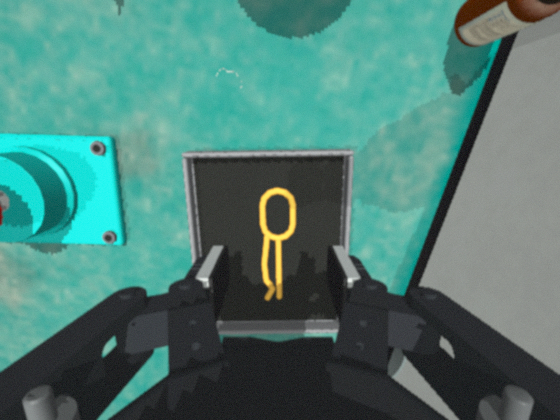

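The clip lies well inside the grey tray: loop at (277,215), leg ends near (275,293), and the walls span columns 190–350. Next is the cap, with a fresh view above it on the way.

```bash
python3 -m inch '[[[0,-0.1,-0.2],[0,0,-0.08]],[[0,-0.2,-0.4],[0,0,-0.16]],[[0,-0.3,-0.55],[0,0,-0.24]],[[0,-0.4,-0.7],[0,0,-0.32]],[[0.05,-0.5,-0.8],[0,0,-0.4]],[[0.1,-0.6,-0.8],[0,0,-0.48]],[[0.1,-0.7,-0.8],[0,0,-0.56]],[[0.1,-0.8,-0.8],[0,0,-0.66]],[[0.1,-0.9,-0.8],[0,0,-0.75]],[[0.1,-1,-0.8],[0,0,-0.84]]]' 0.85 | head -3
python3 -m inch '[[[0.1,-0.1,0],[0,0,0]],[[0.2,-0.2,0],[0,0,0]],[[0.3,-0.3,0],[0,0,0]],[[0.4,-0.4,0],[0,0,0]],[[0.5,-0.5,0],[0,0,0]],[[0.6,-0.6,0],[0,0,0]],[[0.7,-0.7,0],[0,0,0]],[[0.8,-0.8,0],[0,0,0]],[[0.9,-0.9,0],[0,0,0]],[[1,-1,0],[0,0,0]]]' | head -3
python3 -m inch '[[[0.1,-0.1,0],[0,0,0]],[[0.2,-0.2,0],[0,0,0]],[[0.3,-0.3,0],[0,0,0]],[[0.4,-0.4,0],[0,0,0]],[[0.5,-0.5,0],[0,0,0]],[[0.6,-0.6,0],[0,0,0]],[[0.7,-0.7,0],[0,0,0]],[[0.8,-0.8,0],[0,0,0]],[[0.9,-0.9,0],[0,0,0]],[[1,-1,0],[0,0,0]]]' | head -3
python3 - <<'E'
from h import *
o=manip.get_obs();im=manip.camera('wrist')[:,:,::-1];cv2.imwrite('pics/w4.png',im)
np.savez('w4.npz',**{k:o[k] for k in('position','ee_rot')});print(o['clock'],o['position'],o['ee_rot'],o['joint_pos'])
E
```

```text
clock: 21.25
position: [0.5201, -0.1811, 0.1585]
ee_rot: [0.904, 0.428, 0.0, 0.001]
clock: 22.25
position: [0.509, -0.0678, 0.1569]
ee_rot: [0.905, 0.426, -0.0, 0.0]
clock: 23.25
position: [0.4982, 0.0448, 0.1569]
ee_rot: [0.905, 0.426, 0.0, 0.0]
23.25 [0.49819423 0.04483537 0.15690451] [9.04501552e-01 4.26470327e-01 2.36012271e-05 4.64027190e-05] [ 0.398379    0.16726859 -0.62599375  1.85338812  0.10695768  1.15427702
 -0.95398375]
```

View pics/w4.png

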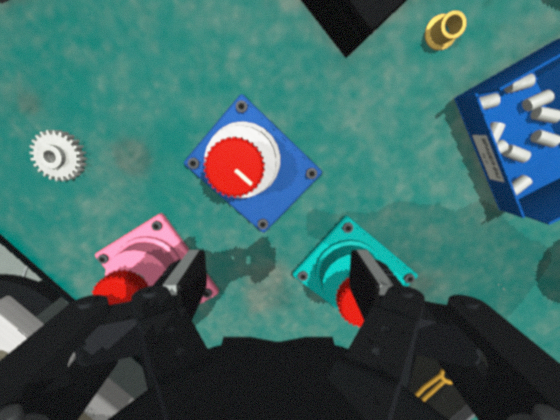

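The wrist view shows the blue lock's bare red cap centred near (235,168), with no clip. The pink cap is at (120,290) and the turquoise at (350,300), both left alone.

```bash
python3 - <<'E'
from h import *
o=np.load('w4.npz');im=cv2.imread('pics/w4.png');hsv=cv2.cvtColor(im,cv2.COLOR_BGR2HSV)
def C(m0,x0,x1,y0,y1):
    m=np.zeros(im.shape[:2],np.uint8);m[y0:y1,x0:x1]=m0[y0:y1,x0:x1]
    return max(cv2.findContours(m,0,2)[0],key=cv2.contourArea)
c=C(cv2.inRange(hsv,(0,150,70),(8,255,255))|cv2.inRange(hsv,(174,150,70),(180,255,255)),190,290,120,215)
e=cv2.fitEllipse(c);print(e)
for z in(.078,.069):print(z,hit('wrist',e[0],z,o))
b=C(cv2.inRange(hsv,(105,120,50),(130,255,255)),175,335,85,240)
R=cv2.minAreaRect(b);print(R,np.mean([hit('wrist',p,.01,o) for p in cv2.boxPoints(R)],0))
L=C(cv2.inRange(hsv,(0,0,190),(180,80,255)),225,262,155,195)
# collar fit
m=cv2.inRange(hsv,(0,0,130),(180,70,255));c2=C(m,190,300,110,215);(u,v),r=cv2.minEnclosingCircle(c2);print('collar',u,v,r,hit('wrist',(u,v),.04,o))
# top cam re-estimates
print('top cap',hit('top',(216,209.5),.072))
E
```

```text
((233.9158477783203, 166.52554321289062), (57.221866607666016, 57.444427490234375), 136.4070281982422)
0.078 [0.49807437 0.09833394 0.078     ]
0.069 [0.49635897 0.09837101 0.069     ]
((252.59669494628906, 164.83700561523438), (112.46040344238281, 89.64127349853516), 41.987213134765625) [0.49947556 0.08601141 0.01      ]
collar 241.738037109375 159.5012664794922 38.505916595458984 [0.50032082 0.0987055  0.04      ]
top cap [0.49636198 0.09473189 0.072     ]
```

```bash
python3 -m inch '[[[0.1,-0.08,0],[0,0,0]],[[0.2,-0.17,0],[0,0,0]],[[0.3,-0.25,0.1],[0,0,0]],[[0.4,-0.33,0.2],[0,0,0]],[[0.5,-0.41,0.3],[0,0,0]],[[0.5,-0.41,0.4],[0,0,0]],[[0.5,-0.41,0.5],[0,0,0]],[[0.5,-0.41,0.6],[0,0,0]],[[0.5,-0.41,0.7],[0,0,0]],[[0.5,-0.41,0.7],[0,0,0]]]' 0.9 70
python3 -m inch '[[[0,0,0.1],[0,0,0]],[[0,0,0.2],[0,0,0]],[[0,0,0.3],[0,0,0]],[[0,0,0.4],[0,0,0]],[[0,0,0.5],[0,0,0]],[[0,0,0.56],[0,0,0]],[[0,0,0.56],[0,0,0]],[[0,0,0.56],[0,0,0]],[[0,0,0.56],[0,0,0]],[[0,0,0.56],[0,0,0]]]'
python3 -m inch '[[[0,0,0],[0,0,0]],[[0,0,0],[0,0,0]],[[0,0,0],[0,0,0]],[[0,0,0],[0,0,0]],[[0,0,0],[0,0,0]],[[0,0,0],[0,0,0]],[[0,0,0],[0,0,0]],[[0,0,0],[0,0,0]],[[0,0,0],[0,0,0]],[[0,0,0],[0,0,0]]]' 0.4 70
```

```text
clock: 24.3
position: [0.4978, 0.0951, 0.0996]
ee_rot: [0.905, 0.426, -0.001, -0.0]
ft_force: [-1.0, -0.5, 0.6]
grip_width: 0.903
grasp_force: 0.0
clock: 25.3
position: [0.4987, 0.0956, 0.0564]
ee_rot: [0.905, 0.426, 0.0, 0.0]
ft_force: [-0.4, 0.0, 0.8]
grip_width: 0.899
grasp_force: 0.0
clock: 26.3
position: [0.4978, 0.0963, 0.0563]
ee_rot: [0.904, 0.427, -0.0, -0.0]
ft_force: [-5.3, 2.3, 5.8]
grip_width: 0.512
grasp_force: 70.3
```

```bash
python3 -m inch '[[[0,0,0.04],[0,0,0]],[[0,0,0.08],[0,0,0]],[[0,0,0.12],[0,0,0]],[[0,0,0.12],[0,0,-0.14]],[[0,0,0.12],[0,0,-0.28]],[[0,0,0.12],[0,0,-0.42]],[[0,0,0.12],[0,0,-0.56]],[[0,0,0.12],[0,0,-0.7]],[[0,0,0.12],[0,0,-0.85]],[[0,0,0.12],[0,0,-1]]]'
python3 -c "
from workcell import manip;o=manip.get_obs();print(o['torque'],o['joint_pos'])"
```

```text
clock: 27.3
position: [0.4978, 0.0965, 0.0471]
ee_rot: [0.67, 0.742, -0.0, -0.0]
ft_force: [-7.0, 1.7, 9.7]
grip_width: 0.511
grasp_force: 70.8
[ 0.39208499  1.25156959 -0.13872264] [ 0.39015186  0.37015872 -0.76481631  1.9300583   0.30964659  0.96233488
 -0.41933371]
```

```bash
python3 -m inch '[[[0,0,0],[0,0,-0.05]],[[0,0,0],[0,0,-0.1]],[[0,0,-0.01],[0,0,-0.1]],[[0,0,-0.02],[0,0,-0.1]],[[0,0,-0.03],[0,0,-0.1]],[[0,0,-0.04],[0,0,-0.1]],[[0,0,-0.05],[0,0,-0.1]],[[0,0,-0.06],[0,0,-0.1]],[[0,0,-0.06],[0,0,-0.1]],[[0,0,-0.06],[0,0,-0.1]]]'
```

```text
clock: 28.3
position: [0.4977, 0.0966, 0.0516]
ee_rot: [0.643, 0.766, -0.0, -0.0]
ft_force: [-6.0, 1.5, 7.4]
grip_width: 0.513
grasp_force: 70.4
```

```bash
python3 -m inch '[[[0,0,-0.02],[0,0,0]],[[0,0,-0.04],[0,0,0]],[[0,0,-0.06],[0,0,0]],[[0,0,-0.08],[0,0,0]],[[0,0,-0.1],[0,0,0]],[[0,0,-0.1],[0,0,0]],[[0,0,-0.1],[0,0,0]],[[0,0,-0.1],[0,0,0]],[[0,0,-0.1],[0,0,0]],[[0,0,-0.1],[0,0,0]]]'
```

```text
clock: 29.3
position: [0.4977, 0.0966, 0.0594]
ee_rot: [0.643, 0.766, -0.0, -0.001]
ft_force: [-5.3, 3.5, 3.5]
grip_width: 0.515
grasp_force: 70.4
```

```bash
python3 -m inch '[[[0,0,-0.02],[0,0,0]],[[0,0,-0.04],[0,0,0]],[[0,0,-0.06],[0,0,0]],[[0,0,-0.07],[0,0,0]],[[0,0,-0.07],[0,0,0]],[[0,0,-0.07],[0,0,0]],[[0,0,-0.07],[0,0,0]],[[0,0,-0.07],[0,0,0]],[[0,0,-0.07],[0,0,0]],[[0,0,-0.07],[0,0,0]]]'
python3 -m inch '[[[0,0,0],[0,0,0]],[[0,0,0],[0,0,0]],[[0,0,0],[0,0,0]],[[0,0,0],[0,0,0]],[[0,0,0],[0,0,0]],[[0,0,0],[0,0,0]],[[0,0,0],[0,0,0]],[[0,0,0],[0,0,0]],[[0,0,0],[0,0,0]],[[0,0,0],[0,0,0]]]' 0.9
python3 -m inch '[[[0,0,-0.1],[0,0,0]],[[0,0,-0.2],[0,0,0]],[[0,0,-0.3],[0,0,0]],[[0,0,-0.4],[0,0,0]],[[0,0,-0.5],[0,0,0]],[[0,0,-0.6],[0,0,0]],[[0,0,-0.7],[0,0,0]],[[0,0,-0.8],[0,0,0]],[[0,0,-0.9],[0,0,0]],[[0,0,-1],[0,0,0]]]'
python3 - <<'E'
from h import *
a=manip.camera('wrist')[:,:,::-1];b=manip.camera('scene')[:,:,::-1]
a=cv2.resize(a[150:350,180:400],(500,455));b=cv2.resize(b[220:300,190:270],(300,300))
o=np.zeros((455,800,3),np.uint8);o[:,:500]=a;o[:300,500:]=b
cv2.imwrite('pics/f.png',o)
E
```

```text
clock: 30.3
position: [0.4977, 0.0966, 0.065]
ee_rot: [0.643, 0.766, -0.0, -0.001]
ft_force: [-5.0, 1.8, 3.2]
grip_width: 0.515
grasp_force: 70.6
clock: 31.3
position: [0.4984, 0.0956, 0.0649]
ee_rot: [0.643, 0.766, -0.0, 0.0]
ft_force: [-0.1, 0.2, 0.2]
grip_width: 0.899
grasp_force: 0.0
clock: 32.3
position: [0.4984, 0.0956, 0.1455]
ee_rot: [0.643, 0.766, -0.0, 0.0]
ft_force: [-0.3, 0.6, -0.4]
grip_width: 0.899
grasp_force: 0.0
```

View pics/f.png

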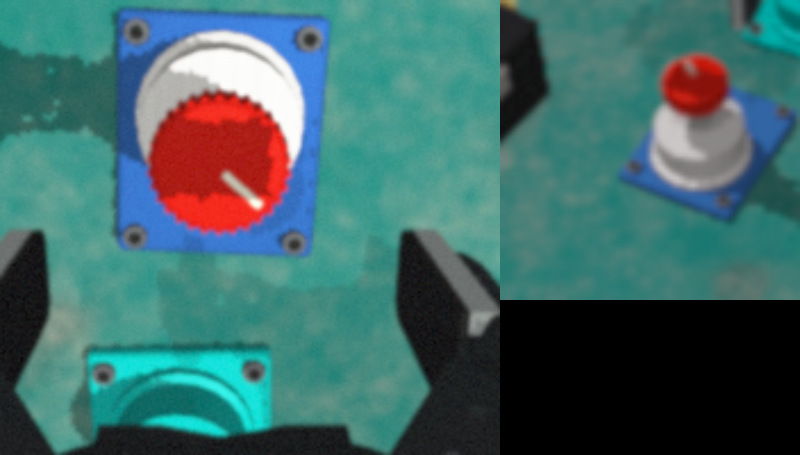

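The wrist and scene crops show the white line turned about 50° from the plate and the cap standing clear of the collar. I'll check its rise against the first scene picture.

```bash
python3 - <<'E'
from h import *
def cap(im):
    hsv=cv2.cvtColor(im,cv2.COLOR_BGR2HSV);m=cv2.inRange(hsv,(0,150,70),(8,255,255))|cv2.inRange(hsv,(174,150,70),(180,255,255))
    k=np.zeros_like(m);k[228:262,225:260]=m[228:262,225:260];c=max(cv2.findContours(k,0,2)[0],key=cv2.contourArea);return cv2.boundingRect(c)
print(cap(cv2.imread('pics/scene0.png')),cap(np.ascontiguousarray(manip.camera('scene')[:,:,::-1])))
for z in(.068,.078,.088):print(z,proj('scene',np.array([.498,.097,z])))
t=np.ascontiguousarray(manip.camera('top')[:,:,::-1]);hs=cv2.cvtColor(t,cv2.COLOR_BGR2HSV)
m=cv2.inRange(hs,(15,120,90),(32,255,255));ys,xs=np.nonzero(m[170:255,325:405]);print('clip px',xs.min()+325,xs.max()+325,ys.min()+170,ys.max()+170)
E
```

```text
(234, 238, 17, 16) (234, 235, 16, 16)
0.068 (np.float64(240.92041285791177), np.float64(244.73007795250086))
0.078 (np.float64(240.6769714201077), np.float64(242.10041355080747))
0.088 (np.float64(240.4306296721864), np.float64(239.43941988020248))
clip px 357 372 192 232
```

```bash
python3 -c "
from workcell import manip;print(manip.hand_in())"
```

```text
the job is handed in; nothing more can be done
None
```

The job is handed in at about 32 s of the 61 s allowed: the clip lies in the grey tray, and the blue lock's cap was pressed, turned about 50° counter-clockwise and has sprung up about 10 mm, judging by the camera images; the hand-in call returned no verdict.

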